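# Load the picking station and hold its cover ajar

### The job

Push the knobbed dish carrier all the way in along its channel, under the closed cover of the picking station, until it meets the end stop. Then raise the cover (it has an upright tab to grip) to 40 degrees (in line with the sloping gauge bar beside it) and finish while still holding it there with the gripper, so that a colleague can reach in: it falls shut if let go. Keep the cover closed until the carrier is in, keep the dish seated in the carrier, and do not disturb the things standing around.

Things in the scene. Friction and masses are not known exactly. Their poses are not given: they have to be found in the camera images.
- station: Fixed grey light base, 250 mm along its x (away from the robot) by 305 mm along its y (to the left, y -115 to +190), deck 50 mm high; yaw up to 0.25 rad. Origin at its underside, below the centre of the lit disc. The closed cover spans x -105 to +100, y -75 to +75, its underside 30 mm over the deck, its sides open
- channel_stop (a point): middle of the end stop's face, at (0, -54, 56) mm in the station frame: a 12 mm high aluminium cross bar that closes the -y end of the channel. The channel runs along the station's y on the deck between two aluminium rails, 10 mm high and 112 mm apart, and is open at its +y end
- gauge_end (a point): upper end of the fixed steel gauge bar's centre line, at (2, -100, 174) mm in the station frame. The bar (8 mm wide, 140 mm long) stands beside the cover's -y edge and slopes up from the hinge line at 40 degrees
- carrier: Loose aluminium dish carrier, 0.2 to 0.33 kg, in the channel: plate 108 by 108 by 5 mm with a 12 mm high rim; a 22 mm wide stem on its +y side bears the knob. Origin: plate's centre, underside; axes like the station's. Starts 97 to 122 mm out to +y; fully home its origin is at (0, 0, 50) mm in the station frame, against the stop. Slides with 1 to 2 N, 2 mm of play each side
- carrier_knob (a point): point to grip on the carrier's upright round black knob, 18 mm in diameter, from 6 to 56 mm above the carrier's underside; the point is on its axis at 42 mm, 150 mm to +y of the carrier's origin
- dish: Closed round petri dish, 90 mm in diameter, 15 mm high, 60 g, loose, lying in the carrier's rim (98 mm square inside, floor 5 mm above the carrier's origin); origin at the centre of its underside
- cover (a joint): Angle of the cover in rad: 0 closed (level), growing as its far edge rises, 1.3 at most; 40 degrees is 0.698. Its weight makes it fall shut from every angle; there is no catch, spring or brake. About 0.32 kg (0.25 to 0.42).
- cover_hinge (a point): middle of the cover's hinge line, at (-105, 0, 84) mm in the station frame; the line runs along the station's y on the robot's side, so the cover's far edge rises and the cover tips towards the robot
- cover_tab (a point): grip point on the black upright tab near the far edge of the cover (white framed clear panel 205 x 150 x 8 mm). Tab: 14 mm wide along the station's y, 30 mm long, 42 mm tall above the panel. Point: mid-tab, 185 mm from the hinge line, 30 mm above the panel's mid-plane, 16 mm below the tab's top; turns with the cover. x: along the panel away from the hinge; z: out of its upper face
- spare_dish: another dish like the first, standing on the table to the right; leave alone
- reagent: amber bottle, 56 mm in diameter, 120 mm high, standing on the table to the left; leave alone
- swab_tray: open steel tray 90 by 130 mm, 30 mm high, on the table to the left; leave alone
Mind the look-alikes: they are no part of the job. Of the things that look like the carrier, the largest one is meant.

How it is judged:
On the way:
1. the carrier is fully in, against the end stop, with the cover still closed (y of carrier in the frame of station between -0.012 and 0.006 m and value of joint cover below 0.06 rad), for 0.2 s.
At the end, for the whole second after the job is handed in: The fingers hold the cover (more than 0.5 N), still, at 40 degrees within 4 degrees (0.628 to 0.768 rad), nothing else props it; the carrier is within 6 mm of the end stop, the dish lies flat in the carrier's rim (value of joint cover between 0.628 and 0.768 rad and velocity of joint cover between -0.1 and 0.1 rad/s and contact force between cover and the fingers above 0.5 N and y of carrier in the frame of station between -0.012 and 0.006 m and z of dish in the frame of carrier below 0.008 m and horizontal distance between dish and carrier below 0.008 m and contact force between cover and carrier below 0.1 N and contact force between cover and dish below 0.1 N and contact force between cover and spare_dish below 0.1 N and contact force between cover and reagent below 0.1 N and contact force between cover and swab_tray below 0.1 N); the arm keeps its last pose, push and grip.
It fails at once if the cover is raised (over 0.12 rad) before the carrier is in (value of joint cover above 0.12 rad and y of carrier in the frame of station above 0.015 m).
It fails at once if the dish comes out of the carrier (z of dish in the frame of carrier above 0.015 m or horizontal distance between dish and carrier above 0.02 m).
It fails at once if a bystander (spare dish, bottle or tray) is moved by more than 20 mm (distance of any of spare_dish, reagent, swab_tray from where it was at the start of the episode above 0.02 m).
It also fails if it takes over 45 s, if anything falls off the work surface, if the arm or the gripper's body presses on something with over 40 N, if the wrist force passes 120 N, or if a joint passes its speed limit or range.

### The arm

A 7-joint arm with a two-finger parallel gripper is mounted at the origin on the work surface. World frame = base frame: x ahead of the robot, y to its left, z up, the work surface at z = 0. Lengths are in m, angles in rad, forces in N, time in s.
With the tool pointing down it reaches from about 0.4 to 0.925 m from the base axis. Payload 5.6 kg.
Tool frame: the origin (TCP) lies between the finger pads; the fingertips stand 14 mm ahead of it and the grasp point (between the pads) lies 5 mm behind it; z points along the fingers, y is the line along which they close (so a half turn about z gives the same grasp; the last joint's range is limited). The gripper opens to 85 mm and grips with 20 to 120 N. Pads are 22 mm wide; open, the fingers measure 114 mm over their backs; the gripper's body (76 mm by 85 mm) begins 54 mm behind the grasp point. The pads swing forward as they close: fully open they stand 13 mm farther back than shut.
Start: joints at [1.074, 0.468, -0.012, 1.603, 0.006, 1.071, -0.056], TCP at [0.285, -0.584, 0.245] pointing down, gripper open.
Joint ranges: [-2.53, 2.53], [-0.31, 2.02], [-1.57, 1.55], [0.28, 2.44], [-1.29, 4.43], [0.15, 1.84], [-2.92, 2.92]. Speed limits (rad/s): [2.57, 2.57, 3.14, 3.14, 3.14, 3.14, 3.14].

### API

Orientations are given as a unit quaternion [w, x, y, z].
In Python, from cell import env gives the robot as it stands. Calls block until the motion is done:
- env.move_ptp(position, orientation): joint-space move of the TCP to a pose.
- env.movel(position, attitude=None, feed=0.15, guard=None): straight line of the TCP; attitude=None keeps the orientation; feed is the mean speed in m/s. With guard (N) it stops when the force on the tool has changed by that much, and returns True; else False.
- env.move_joints(angles): joint-space move.
- env.open_gripper() and env.clamp(grip_force=None): open the fingers fully, or close them until they stop; grip_force is the grip in N (None keeps the last).
- env.dwell(seconds).
- env.ik(position, orientation): joint angles nearest the present ones, or None.
- env.camera(name): name is "side" or "top" or "wrist"; returns the picture (420x560x3 uint8, red, green, blue); there is no depth.
- env.camera_info(name): a dict with "K" (3x3 intrinsics, pixels), "k1" (the pictures are not rectified: a ray, as slopes to the right and down, at radius r is drawn at 1 + k1 r^2 times it, then the intrinsics apply), "camera_from_world" (4x4, takes a point from world to camera coordinates); the wrist camera has in their place "tool_from_camera" (4x4, takes a point from camera to tool coordinates, whose origin is the TCP and whose axes are the flange's). Camera axes: x right, y down, z forward; pixel columns grow to the right and rows downward; lengths in m; the calibration is good to about 2 mm. A picture is of the moment at which its call begins: read the wrist's pose just before it. camera_info takes no time and is no camera call.
A pose or a line that the arm cannot do raises env.Unreachable and nothing moves.
- env.job_done(): hands the job in; it is judged then, once.
Readings, each from a call of its own:
- env.current_clock(): time.
- env.current_joint_pos(): joint angles.
- env.current_qd(): joint speeds.
- env.current_tau(): joint torques, N m.
- env.current_tool_pos(): TCP position.
- env.current_tcp_rot(): TCP orientation.
- env.current_contact_force(): force on the tool from outside, world axes, zero at the start.
- env.current_torque(): the same for the moment, N m.
- env.current_width(): opening from 0.0 (shut) to 1.0 (fully open).
- env.current_grasp_force(): force on a finger pad.
Only numpy, scipy, OpenCV 4.12 (cv2) and the standard library are available. Lean on these libraries where they do the work, as an engineer would, in place of code of your own. Each camera call takes 0.05 s, during which the arm holds its last target. There are 200 camera calls.

## Working session

There is one attempt and no reset: what is moved stays moved. The work goes in short steps, each a Python script; the robot and the scene stay as the last script left them, time stands still between calls to the robot, and variables do not carry over. Pictures are saved under pics/ and viewed, at most 10 in all, crops included, and the job is handed in when it is done.

```bash
ls; mkdir -p pics; python3 - <<'E'
from cell import env
import cv2,numpy as np
for n in("top","side"):
    im=env.camera(n); cv2.imwrite(f"pics/{n}0.png",im[:,:,::-1])
    i=env.camera_info(n); print(n,np.round(i["K"],1).tolist(),i["k1"],np.round(i["camera_from_world"],3).tolist())
print(env.camera_info("wrist"),env.current_tool_pos(),env.current_tcp_rot(),env.current_clock())
E
```

```text
pics
top [[379.2, 0.0, 275.8], [0.0, 379.2, 209.9], [0.0, 0.0, 1.0]] -0.10766961832121014 [[-0.006, -1.0, -0.001, -0.027], [-0.997, 0.006, -0.073, 0.543], [0.073, 0.001, -0.997, 1.341], [0.0, 0.0, 0.0, 1.0]]
side [[437.4, 0.0, 287.8], [0.0, 437.4, 207.1], [0.0, 0.0, 1.0]] -0.12438248210663676 [[-0.871, -0.49, 0.014, 0.427], [-0.349, 0.599, -0.721, 0.298], [0.345, -0.633, -0.693, 1.253], [0.0, 0.0, 0.0, 1.0]]
{'K': array([[346.19835608,   0.        , 279.71833369],
       [  0.        , 346.19835608, 209.19462189],
       [  0.        ,   0.        ,   1.        ]]), 'k1': -0.0069296883005982735, 'tool_from_camera': array([[-6.75529866e-05, -9.52348673e-01, -3.05011477e-01,
         7.84208626e-02],
       [ 9.99999793e-01,  1.30724704e-04, -6.29643424e-04,
         4.77147831e-04],
       [ 6.39512614e-04, -3.05011457e-01,  9.52348467e-01,
        -1.28047432e-01],
       [ 0.00000000e+00,  0.00000000e+00,  0.00000000e+00,
         1.00000000e+00]])} [ 0.28467715 -0.58382138  0.24440733] [-7.71546824e-04  9.74376418e-01  2.24922080e-01 -2.41561273e-04] 0.1
```

View pics/top0.png

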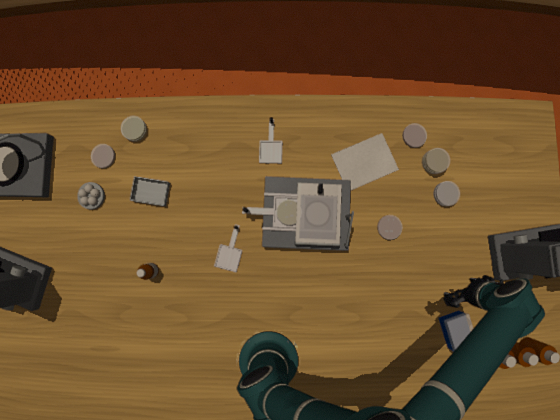

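View pics/side0.png

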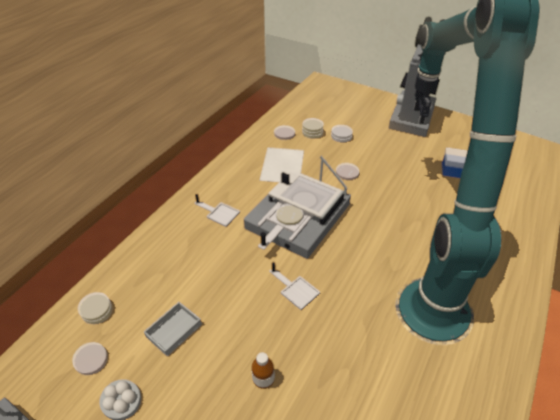

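The top view shows the station at about (262–351, 178–250), with the knob near (246,211) and the tab near (320,188). In the side view the knob is near (264,239), the tab near (285,179) and the gauge end near (322,158). Next I'll zoom in.

```bash
python3 - <<'E'
import cv2,numpy as np
a=cv2.imread("pics/top0.png")[165:265,230:364];b=cv2.imread("pics/side0.png")[145:265,235:360]
cv2.imwrite("pics/c1.png",cv2.resize(a,None,fx=5.9,fy=5.9,interpolation=cv2.INTER_CUBIC))
cv2.imwrite("pics/c2.png",cv2.resize(b,None,fx=5,fy=5,interpolation=cv2.INTER_CUBIC))
E
```

```text
(no output)
```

View pics/c1.png

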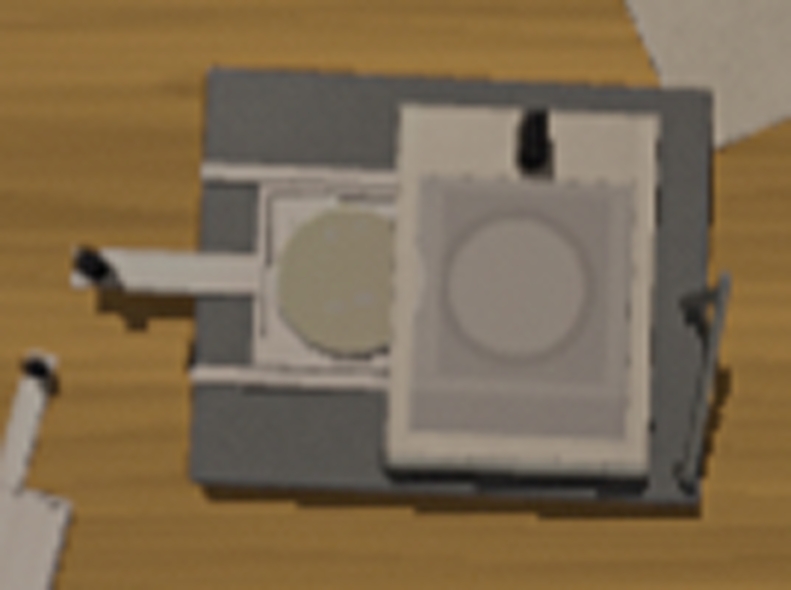

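View pics/c2.png

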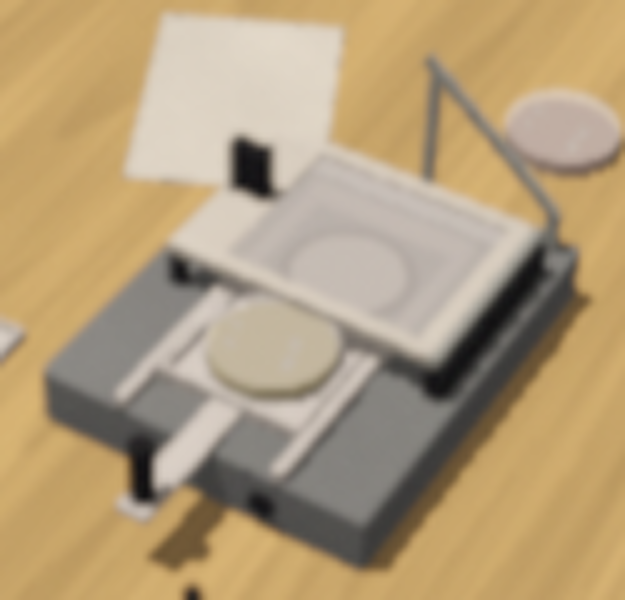

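The top crop gives the deck corners at crop pixels (210,68), (712,90), (697,487) and (192,483), the knob top at about (87,260) and the tab at about (535,120). The side crop gives the knob top at (143,440), the tab top at (252,145) and the gauge end at (432,62).

```bash
cat >h.py <<'E'
import numpy as np,cv2
from cell import env
from scipy.spatial.transform import Rotation as R
def pose(n):
    i=env.camera_info(n)
    if n!="wrist": W=np.linalg.inv(i["camera_from_world"])
    else:
        T=np.eye(4);q=env.current_tcp_rot();T[:3,:3]=R.from_quat(np.roll(q,-1)).as_matrix();T[:3,3]=env.current_tool_pos();W=T@i["tool_from_camera"]
    return i,W
def rays(i,W,px):
    px=np.array(px,float).reshape(-1,1,2)
    u=cv2.undistortPoints(px,i["K"],np.array([i["k1"],0,0,0,0.]))[:,0]
    return W[:3,3],np.c_[u,np.ones(len(u))]@W[:3,:3].T
def onz(i,W,px,z):
    o,d=rays(i,W,px);return o+d*((z-o[2])/d[:,2])[:,None]
def tri(r1,r2):
    (o1,d1),(o2,d2)=r1,r2
    s=np.linalg.lstsq(np.c_[d1,-d2],o2-o1,rcond=None)[0];a,b=o1+s[0]*d1,o2+s[1]*d2
    return (a+b)/2,np.linalg.norm(a-b)
def fit(local,world):
    """planar rigid fit: yaw, xy translation, residual"""
    l,w=np.array(local)[:,:2],np.array(world)[:,:2]
    a,b=l-l.mean(0),w-w.mean(0)
    yaw=np.arctan2((a[:,0]*b[:,1]-a[:,1]*b[:,0]).sum(),(a*b).sum())
    M=R.from_euler('z',yaw).as_matrix()[:2,:2];t=w.mean(0)-M@l.mean(0)
    return yaw,t,w-(l@M.T+t)
E
python3 - <<'E'
from h import *
np.set_printoptions(precision=4,suppress=True)
t=lambda *p:np.array(p)/5.9+[230-.42,165-.42]
s=lambda *p:np.array(p)/5+[235-.4,145-.4]
I=pose("top");J=pose("side")
w=onz(*I,[t(210,68),t(712,90),t(697,490),t(192,483)],.05);print(w)
yaw,tr,res=fit([(.125,.19),(.125,-.115),(-.125,-.115),(-.125,.19)],w);print(yaw,tr,res)
M=R.from_euler('z',yaw).as_matrix();T=np.r_[tr,0]
for n,a,b in(("knobtop .106",(87,258),(143,440)),("tabtop 80,0,130",(535,118),(252,145)),("gauge 2,-100,174",(727,280),(432,62))):
    for P,k in((I,t(*a)),(J,s(*b))):pass
    o1,d1=rays(*I,t(*a));o2,d2=rays(*J,s(*b));p,e=tri((o1,d1[0]),(o2,d2[0]));print(n,p,e,(p-T)@M)
E
```

```text
[[ 0.6609  0.0073  0.05  ]
 [ 0.6464 -0.2943  0.05  ]
 [ 0.4071 -0.2806  0.05  ]
 [ 0.4134  0.0188  0.05  ]]
-0.0414332023712454 [ 0.5304 -0.1747] [[-0.0022 -0.0027]
 [-0.0042  0.0005]
 [ 0.0064  0.0038]
 [ 0.     -0.0016]]
knobtop .106 [0.5392 0.0743 0.1082] 0.007505945038369516 [-0.0015  0.2492  0.1082]
tabtop 80,0,130 [ 0.6128 -0.1811  0.126 ] 0.013825927558433858 [ 0.0826 -0.003   0.126 ]
gauge 2,-100,174 [ 0.5217 -0.2779  0.1679] 0.005110026467685605 [-0.0044 -0.1034  0.1679]
```

```bash
cat >>h.py <<'E'
def tool(yaw,pitch=0):
    """tool down, x=+station x, y=-station y; pitch tips it as the cover opens"""
    q=(R.from_euler('z',yaw)*R.from_euler('y',-pitch)*R.from_euler('x',np.pi)).as_quat();return np.roll(q,1)
E
python3 - <<'E'
from h import *
yaw=-.041;M=R.from_euler('z',yaw).as_matrix();T=np.array([.5304,-.1747,0])
p=T+M@[-.02,.09,.36]
q=tool(yaw);print(env.ik(p,q))
hp=np.array([-.105,0,.084])
for a in(0,.35,.698):
    Rc=R.from_euler('y',-a).as_matrix()
    g=T+M@(hp+Rc@[.185,0,.025]);print(a,env.ik(g,tool(yaw,a)),R.from_quat(np.roll(tool(yaw,a),-1)).as_matrix()[:,2])
x,y,_=env.current_tool_pos();env.movel([x,y,.33],feed=.3)
env.move_ptp(p,q);env.dwell(.3)
i,W=pose("wrist");im=env.camera("wrist");cv2.imwrite("pics/w1.png",im[:,:,::-1]);np.save("W1.npy",W);print(env.current_clock(),env.current_joint_pos(),env.current_tool_pos()-p)
E
```

```text
[ 0.35603111  0.1657934  -0.29229262  1.75799782  0.05056594  1.22512109
 -1.56141626]
0 [ 0.28640896  0.60364194 -0.07540232  1.73154895  0.05915201  0.80860519
 -1.42837189] [-5.01964526e-18 -1.22361763e-16 -1.00000000e+00]
0.35 [ 0.38637247  0.37664395 -0.13305083  1.9953297  -0.07028567  0.43233902
 -1.28206795] [ 0.34260964 -0.01405487 -0.93937271]
0.698 [ 1.44330184  0.56612695 -1.31114922  2.21729823  1.49811695  0.3291652
 -2.60241176] [ 0.64214661 -0.02634277 -0.76612909]
2.8667 [ 0.40426401  0.17101935 -0.34692553  1.75505001  0.06150361  1.22619533
 -1.57114496] [-8.92094992e-06 -3.10926476e-04 -4.88969626e-05]
```

View pics/w1.png

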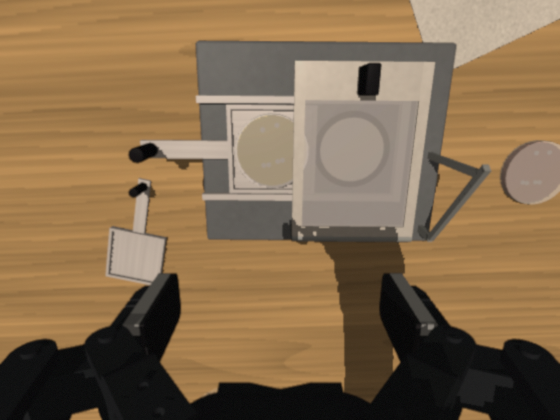

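The wrist view shows the deck's far corners at (198,42) and (455,44) and the near-left corner at (208,240). The knob top is near (137,155) and the tab near (370,80). I'll refine these with masks and an enlarged crop.

```bash
python3 - <<'E'
from h import *
np.set_printoptions(precision=4,suppress=True)
im=cv2.imread("pics/w1.png");W=np.load("W1.npy");i=env.camera_info("wrist")
yaw,tr=-.041,np.array([.5304,-.1747])
w=onz(i,W,[(198,42),(455,43.5),(208,240)],.05)
yaw,tr,res=fit([(.125,.19),(.125,-.115),(-.125,.19)],w);print(yaw,tr,res)
M=R.from_euler('z',yaw).as_matrix();T=np.r_[tr,0]
print("coverfar corners (100,75)(100,-75)",(onz(i,W,[(294,61),(434,63)],.088)-T)@M)
g=im.max(2)
for n,(x0,y0,x1,y1) in dict(knob=(120,135,170,172),tab=(345,55,395,105)).items():
    m=(g<60).astype(np.uint8);m2=np.zeros_like(m);m2[y0:y1,x0:x1]=m[y0:y1,x0:x1]
    c=max(cv2.findContours(m2,0,2)[0],key=cv2.contourArea);print(n,cv2.contourArea(c),c[:,0].min(0),c[:,0].max(0))
def proj(p):
    pc=(np.linalg.inv(W)@np.r_[T+M@p,1])[:3];return cv2.projectPoints(pc.reshape(1,3),np.zeros(3),np.zeros(3),i["K"],np.array([i["k1"],0,0,0,0.]))[0].ravel()
for x in(.065,.095):
  for y in(-.007,.007):print("tab exp",proj([x,y,.13]),proj([x,y,.088]))
print("gauge",proj([.002,-.1,.174]),"seen 485,170")
for y in(.247,.26,.272):print("knob",y,proj([0,y,.106]),proj([0,y,.06]))
a=cv2.resize(im[125:185,110:180],(560,480),interpolation=2);b=cv2.resize(im[50:110,345:375+0][:,:30],(240,480),interpolation=2)
b=cv2.resize(im[50:110,350:395],(240,480)) 
cv2.imwrite("pics/c3.png",np.hstack([a,b]))
E
```

```text
-0.047487891459962725 [ 0.5259 -0.1763] [[-0.0014 -0.0036]
 [-0.0007  0.0048]
 [ 0.0021 -0.0012]]
coverfar corners (100,75)(100,-75) [[ 0.1005  0.0767  0.088 ]
 [ 0.0995 -0.0732  0.088 ]]
knob 329.0 [129 144] [157 161]
tab 581.5 [358  64] [380  95]
tab exp [380.0668  96.184 ] [369.5592  96.3895]
tab exp [365.8541  96.0821] [356.8375  96.2999]
tab exp [382.9678  63.2963] [371.8944  67.0451]
tab exp [368.3702  63.1847] [358.8649  66.9484]
gauge [487.7338 168.7138] seen 485,170
knob 0.247 [139.1341 156.7222] [153.5857 150.7075]
knob 0.26 [127.4157 156.6645] [143.0639 150.6556]
knob 0.272 [116.6046 156.612 ] [133.3556 150.6083]
```

View pics/c3.png

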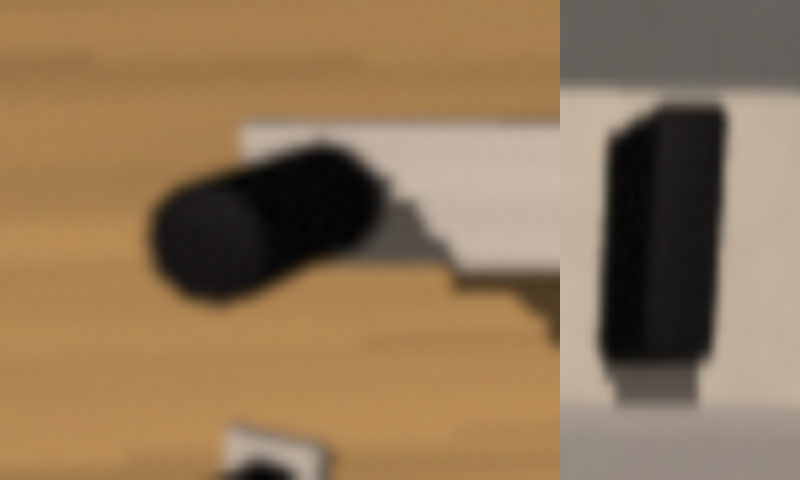

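The mask and zoom agree with the fitted station pose: the knob top is at (136,155.6), so station y ≈ 0.2505 and x ≈ 0. The tab is where it should be. Next I'll grip the knob and push.

```bash
cat >>h.py <<'E'
yaw=-.046;M=R.from_euler('z',yaw).as_matrix();T=np.array([.5262,-.1761,0])
S=lambda *p:T+M@np.array(p)
L=lambda p:(np.array(p)-T)@M
E
python3 - <<'E'
from h import *
np.set_printoptions(precision=4,suppress=True)
q=tool(yaw)
env.move_ptp(S(.001,.2505,.18),q)
print(env.movel(S(.001,.2505,.087),feed=.15,guard=10))
env.clamp(30);print("w",env.current_width(),env.current_grasp_force(),L(env.current_tool_pos()),env.current_contact_force())
print(env.movel(S(.001,.142,.087),feed=.06,guard=10))
print(L(env.current_tool_pos()),env.current_contact_force()@M,env.current_clock())
im=env.camera("top");cv2.imwrite("pics/t2.png",cv2.resize(im[165:265,230:364,::-1],None,fx=5.9,fy=5.9,interpolation=2))
E
```

```text
False
w 0.19706101514800076 30.515840649604797 [0.0012 0.2506 0.0873] [0.0975 0.0508 2.7222]
True
[0.0012 0.1509 0.0873] [-0.4435 -0.5145  3.9157] 6.7083
```

View pics/t2.png

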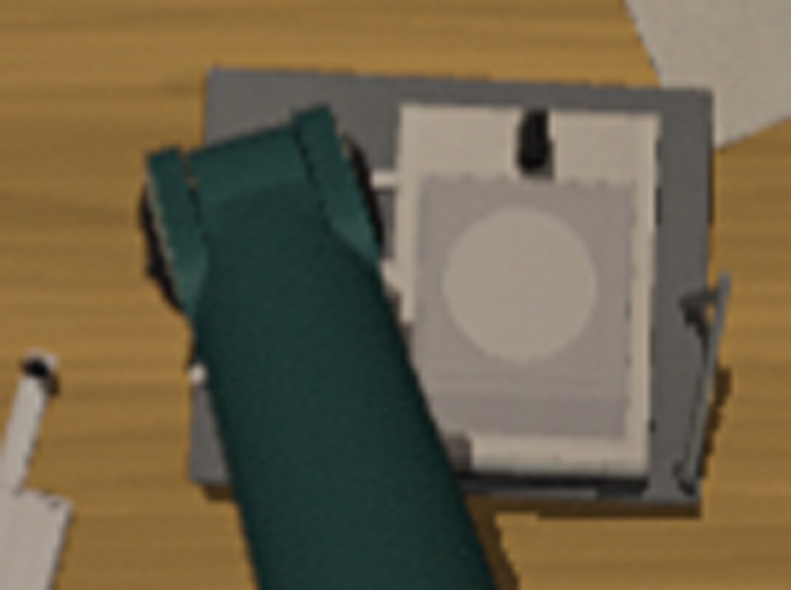

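The guard tripped at tool y = 0.1509, which matches the home position, and the picture shows the dish under the cover. I'll press once more to confirm, then release and grip the tab.

```bash
python3 - <<'E'
from h import *
np.set_printoptions(precision=4,suppress=True)
q=tool(yaw)
print(env.movel(S(.001,.144,.087),feed=.02,guard=12),L(env.current_tool_pos()),env.current_contact_force()@M)
env.dwell(.2);env.open_gripper()
p=L(env.current_tool_pos());env.movel(S(p[0],p[1],.2),feed=.2)
env.move_ptp(S(.08,0,.2),q)
i,W=pose("wrist");im=env.camera("wrist");cv2.imwrite("pics/w2.png",im[:,:,::-1]);np.save("W2.npy",W)
c=(np.linalg.inv(W)@np.r_[S(0,.15,.106),1])[:3]
print("knob expected px",cv2.projectPoints(c.reshape(1,3),np.zeros(3),np.zeros(3),i["K"],np.array([i["k1"],0,0,0,0.]))[0].ravel())
print(env.current_clock(),env.current_joint_pos())
E
```

```text
True [0.0012 0.151  0.0874] [0.4486 1.2191 3.3911]
knob expected px [ 79.7609 319.7186]
9.4333 [ 0.4961  0.5184 -0.3572  1.6718  0.207   0.9913 -1.5477]
```

View pics/w2.png

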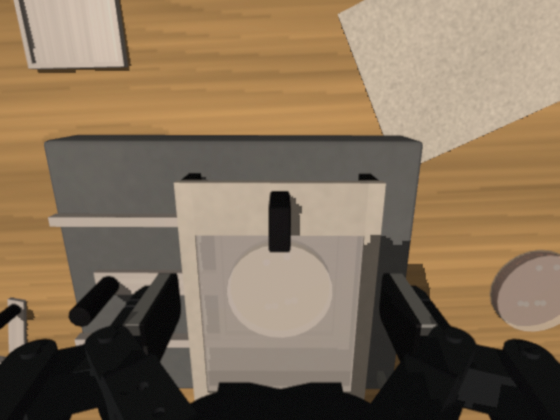

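The knob top is at about (82,317), where (80,320) was expected for fully home. The tab is centred between the fingers at column 279. I'll descend, grip and raise in small arc steps.

```bash
python3 - <<'E'
from h import *
np.set_printoptions(precision=3,suppress=True)
print(env.movel(S(.08,0,.109),feed=.12,guard=10))
env.clamp(45);print("w",env.current_width(),env.current_grasp_force(),L(env.current_tool_pos()),env.current_contact_force())
lag=0
for a in np.radians(np.arange(5,41,5)):
    Rc=R.from_euler('y',-a).as_matrix()
    for k in range(8):
        b=a-lag; # tool pitch; grip point stays on the tab point
        g=S(*(np.array([-.105,0,.084])+Rc@[.185,0,.03]+R.from_euler('y',-b).as_matrix()@[0,0,-.005]))
        try: env.movel(g,tool(yaw,b),feed=.04);break
        except env.Unreachable as e: lag+=np.radians(3);print(np.degrees(a),"unreach",e)
    else: print("stop",a);break
    print(np.degrees([a,b]),env.current_joint_pos(),env.current_contact_force(),env.current_grasp_force(),env.current_clock())
E
```

```text
False
w 0.1597110978342973 46.902995109558105 [0.08  0.001 0.109] [-0.772  2.151  1.931]
[5. 5.] [ 0.502  0.568 -0.342  1.792  0.249  0.737 -1.577] [ 2.166  3.605 -1.156] 46.25985503196716 11.55
[10. 10.] [ 0.535  0.511 -0.362  1.857  0.238  0.641 -1.564] [ 1.893  4.438 -1.63 ] 46.230005621910095 12.1083
[15. 15.] [ 0.575  0.456 -0.385  1.923  0.221  0.542 -1.544] [ 1.968  4.255 -1.94 ] 46.18602991104126 12.6667
[20. 20.] [ 0.622  0.405 -0.415  1.989  0.198  0.442 -1.515] [ 1.04   5.704 -2.435] 46.15814924240112 13.225
[25. 25.] [ 0.684  0.357 -0.459  2.054  0.164  0.341 -1.474] [ 2.781  5.516 -1.589] 46.1293226480484 13.7833
[30. 30.] [ 0.773  0.318 -0.528  2.118  0.118  0.238 -1.414] [ 2.211  6.141 -1.513] 46.099403500556946 14.3417
35.0 unreach the arm cannot follow that straight line within its joint ranges
[35. 32.] [ 0.857  0.288 -0.6    2.149  0.077  0.211 -1.366] [ 2.399  5.565 -3.115] 45.798545479774475 14.9
40.0 unreach the arm cannot follow that straight line within its joint ranges
[40. 34.] [ 0.966  0.261 -0.696  2.182  0.029  0.184 -1.306] [ 3.674  5.891 -3.974] 45.580589175224304 15.4583
```

```bash
python3 - <<'E'
from h import *
np.set_printoptions(precision=3,suppress=True)
env.dwell(.3)
im=env.camera("side");a=cv2.resize(im[125:265,220:370,::-1],(600,560),interpolation=2)
np.save("side3.npy",im)
i=env.camera_info("side");E=i["camera_from_world"]
def proj(p):
    pc=(E@np.r_[p,1])[:3];return cv2.projectPoints(pc.reshape(1,3),np.zeros(3),np.zeros(3),i["K"],np.array([i["k1"],0,0,0,0.]))[0].ravel()
for an in(36,40,44):
  Rc=R.from_euler('y',-np.radians(an)).as_matrix()
  print(an,[((proj(S(*(np.array([-.105,0,.084])+Rc@v)))-[220,125])*4).round() for v in([.205,.075,.004],[.205,-.075,.004],[0,.075,.004])])
cv2.imwrite("pics/s3.png",a);print(env.current_clock(),env.current_grasp_force(),L(env.current_tool_pos()))
E
```

```text
36 [array([231., 177.]), array([328.,  83.]), array([405., 366.])]
40 [array([241., 170.]), array([338.,  76.]), array([405., 366.])]
44 [array([251., 164.]), array([348.,  69.]), array([406., 367.])]
15.8083 45.609683990478516 [0.02  0.001 0.222]
```

View pics/s3.png

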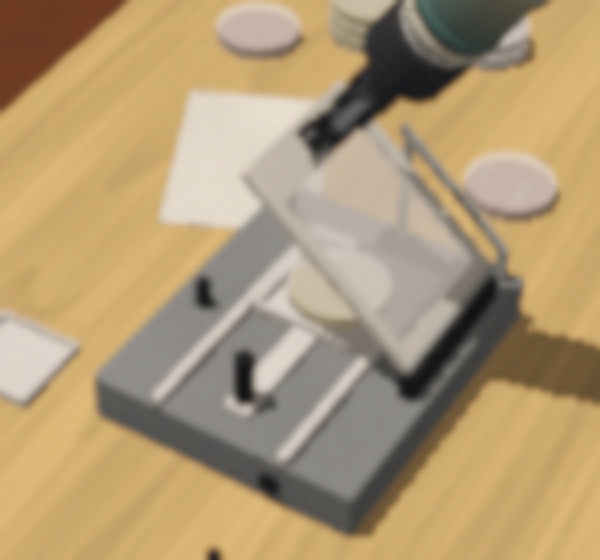

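The near far-edge corner of the cover is at about (244,173), against (241,170) predicted for 40°. Its edge runs parallel to the gauge bar, and the carrier is home with the dish seated. I'm handing it in.

```bash
python3 -c "
from cell import env
print(env.job_done())"
```

```text
the job is handed in; nothing more can be done
None
```

I pushed the carrier in until it met the end stop, then raised the cover to about 40° (image estimate 40–41°) and handed the job in with the gripper still holding it; the hand-in returned no verdict.

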